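Load the fixings cases on the transport board and lock them

ROBOT

A 6-joint arm with a two-finger parallel gripper is mounted at the origin on the work surface. World frame = base frame: x ahead of the robot, y to its left, z up, the work surface at z = 0. Lengths are in mm, angles in rad, forces in N, time in s.
With the tool pointing down it reaches from about 225 to 875 mm from the base axis. Payload 3.4 kg.
Tool frame: the origin (TCP) lies midway between the tips of the shut fingers; the grasp point (between the pads) lies 19 mm behind it; z points along the fingers, y is the line along which they close (so a half turn about z gives the same grasp; the last joint's range is limited). The gripper opens to 85 mm and grips with 20 to 120 N. Pads are 22 mm wide; open, the fingers measure 114 mm over their backs; the gripper's body (76 mm by 85 mm) begins 54 mm behind the grasp point. The pads swing forward as they close: fully open they stand 13 mm farther back than shut.
Start: joints at [1.181, 0.276, 1.505, -0, 1.361, -0.121], TCP at [152.721, 554.382, 231.328] pointing down, gripper open.
Joint ranges: [-2.89, 2.89], [-0.75, 2.08], [0.22, 2.7], [-1.18, 4.32], [0.11, 2.71], [-2.7, 2.7]. Speed limits (rad/s): [2.57, 2.57, 3.14, 3.14, 3.14, 3.14].

INTERFACE

Orientations are given as a unit quaternion [x, y, z, w].
In Python, from cell import r gives the robot as it stands.
- The arm moves only by the tool send_rows, never from a script. Its argument "rows" is a list that holds one entry, the list of rows, each a list of 5 numbers: the opening, from 0 (shut) to 1 (fully open), then the shift along the world's x, y, z in m, then the turn about the world's z in degrees. A call has 1 to 10 rows; each row shifts and turns the commanded pose from where the row before left it; what a row does not reach is not made up. A row lasts 1/10 s, in which the tool goes at most 50 mm and 8.59 degrees, less where a joint would pass 70% of its speed; a pose out of reach is approached as far as the arm can. A call with a gripper value outside its range is refused whole. The fingers move at their own pace and stop on an object; "newtons" is the grip in N (left out, the last holds). Time passes only in rows, so rows that do not move let the fingers close. It gives the time, the measured TCP pose, the force, the opening and the grip force at its end, in the units of the state.
- r.sense(): the state, without advancing time (a new reading comes with each control period).
- r.get_image(name): name is "scene" or "top" or "wrist"; returns (picture, depth): 420x560x3 uint8, red, green, blue; 420x560 float32, mm along the optical axis (not along the pixel's ray), 0 where there is no reading.
- r.get_calibration(name): a dict with "vfov" (degrees; the focal length in pixels is half the picture's height over the tangent of half this angle, whatever the lens; pixels are square), "cx", "cy" (the principal point, pixels), "eye" and "rotation" of the camera in the world; the wrist camera has in their place "mount" (4x4, takes a point from camera to tool coordinates, whose origin is the TCP and whose axes are the flange's). Camera axes: x right, y down, z forward; pixel columns grow to the right and rows downward; lengths in mm; the calibration is good to about 2 mm. A picture is of the moment at which its call begins: read the wrist's pose just before it. get_calibration takes no time and is no camera call.
- r.hand_in(): hands the job in; it is judged then, once.
Trained networks look in the newest picture that a camera, given by its name, has taken for a name from the list of things; names that differ only in an ending like _2 or _b are one class to them, and where a whole thing is asked for, a point or a joint stands for the part that bears it (a point fixed in the world has none). Each returns a list of dicts, best first, with "confidence" (0 to 1); they miss things now and then, are a little off and sometimes report something else, mostly with a low value. They report only what shows in the picture. A call takes as long as a camera call. They do not tell look-alikes from the thing itself.
- r.trace(camera, thing): "mask" (420x560 bool, what is visible of it) and "uv" ([column, row] in pixels, amid what is visible of it).
The state is a dict: "t": time; "qpos": joint angles; "dq": joint speeds; "joint_torque": joint torques, N m; "ee_pos": TCP position; "orientation": TCP orientation; "force": force on the tool from outside, world axes, zero at the start; "wrist_torque": the same for the moment, N m; "grip_width": opening from 0.0 (shut) to 1.0 (fully open); "grip_force": force on a finger pad.
Only numpy, scipy, OpenCV 4.12 (cv2) and the standard library are available. Lean on these libraries where they do the work, as an engineer would, in place of code of your own. Each camera call takes 0.05 s, during which the arm holds its last target. There are 200 camera calls.

TASK

Get the cases ready to go out to site: slide the transport lock on the board back to its open stop, drop the wooden offcut lying in the board's case seat into the scrap box, seat the deep case in the rails, and stack all the flat cases squarely on top of it in one column, upright. The lock must finally be slid fully home so that its bolt holds the deep case; leave the tape roll, the screwdriver and the small carton where they lie.

Things in the scene. Friction and masses are not known exactly. Their poses are not given: they have to be found in the camera images.
- dock: transport board fixed on the bench: wood, 325 x 200 mm, 20 mm thick. Origin on the bench under the centre of the case seat; own z up, own x points away from the slide lock, which is on the apron at own -x. A seated case's own x runs along the board's own x, either way round
- seat (a point): centre of the case seat, on the board's upper face (20 mm above the bench). Low aluminium rails frame it, 14 mm high and flaring outward; a case has 4 mm of play on each side at their foot, about 11 mm at their top
- lock (a joint): travel of the transport lock in m: 0 = locked, home on its inner stop, bolt tip 14 mm inside a seated deep case's pocket; 0.050 = open, at its outer stop. Grows as the grip slides to the board's own -x. About 2.5 N of friction; stays where left. Unless opened, its bolt (11 to 17 mm above the seat) juts over the seat's front and no case can be seated
- lock_grip (a point): centre of the top of the lock's black upright grip: 24 mm (board x) x 22 mm (board y) x 40 mm tall, its top 77 mm above the bench. Steel guide rails run beside it, 18 mm high above the board, their inner faces 15 and outer faces 21 mm from the centre line. It is 155 mm from the seat's centre when locked, 205 mm when open (towards own -x)
- deep: the deep closed case: outline, lid, recess and grip bar as flat1, but 84 mm high, 0.4 to 0.85 kg, with a pocket for the lock bolt (40 mm wide, 20 mm deep, 8 to 22 mm above its underside) in the middle of both 136 mm sides; origin at the centre of its underside
- flat1: flat closed case, 112 (own x) x 136 (own y) x 50 mm high, 0.25 to 0.6 kg, black, grey lid; origin at the centre of its underside. The lid has a recess 88 (x) x 96 (y) mm, 28 mm deep, with a fixed grip bar 20 mm wide along own y in its middle, top 1 mm below the rim; 34 mm of finger room each side of the bar. Flat rim and underside
- flat2: another flat case, the same as flat1 (two to four flat cases are there; a missing one reads None)
- flat3: another flat case, the same as flat1 (two to four flat cases are there; a missing one reads None)
- flat4: another flat case, the same as flat1 (two to four flat cases are there; a missing one reads None)
- offcut: a wooden offcut, 78 mm (own x) x 36 mm (own y) x 24 mm high, lying in the case seat of the board at the start; origin at the centre of its underside
- scrap_bin: open plywood scrap box, 150 (own x) x 170 (own y) mm outside, 60 mm high, walls and floor 5 mm, fixed; origin at the centre of its underside
- tape: bystander: a roll of tape lying flat, 90 mm across, 25 mm high
- screwdriver: bystander: a screwdriver, 200 mm long, lying on the bench
- small_carton: bystander: a small carton, 60 x 90 x 35 mm
There are look-alikes about, which are no part of the job. What is shaped like the flat2 but yellow is not meant.

How it is judged:
By the outcome, as a careful person would: the job done as asked, in the order asked, and still so for the second after the job is handed in, with the robot touching nothing.
Of flat1, flat2, flat3, flat4 only 2 to 4 are there at a start; the rules pass over those that are not, and their reading is None.
At some moment in a run one of flat1, flat2, flat3, flat4 may be knocked a few centimetres aside while the robot is not near it.
It also fails if it takes over 210 s, if anything falls off the work surface, if the arm or the gripper's body presses on something with over 40 N, if the wrist force passes 120 N, or if a joint passes its speed limit or range.

## Working session

There is one attempt and no reset: what is moved stays moved. The work goes in short steps, Python scripts to look and compute and a tool call to move; the robot and the scene stay as the last step left them, time stands still between calls to the robot, and variables do not carry over. Pictures are saved under pics/ and viewed, at most 14 in all, crops included, and the job is handed in when it is done.

Besides the shell and the picture viewer there is one more tool, called after "Call:" in YAML: its name, and indented under it one key for each argument. send_rows: Moves the arm, as the interface text tells. Its arguments: {"type":"object","properties":{"rows":{"type":"array"},"newtons":{"type":"number"}},"required":["rows"]}

```bash
ls; mkdir -p pics; python3 - <<'E'
from cell import r
import cv2,numpy as np
s=r.sense();print(s)
for n in ("scene","top"):
    p,d=r.get_image(n);cv2.imwrite(f"pics/{n}0.png",p[:,:,::-1]);np.save(f"{n}0.npy",d);print(n,r.get_calibration(n))
print(r.get_calibration("wrist"))
E
```

```text
pics
{'t': 0.0, 'qpos': array([ 1.18099309e+00,  2.76580568e-01,  1.50615065e+00, -1.63060673e-05,
        1.36073259e+00, -1.21026575e-01]), 'dq': array([ 0.00087141, -0.0010061 , -0.00014312, -0.00049597, -0.00056847,
       -0.00096949]), 'joint_torque': array([ 1.50074825e-04, -4.16786671e+01, -2.45802355e+01, -4.46292579e-04,
        1.13081338e-02, -6.99628771e-06]), 'ee_pos': array([152.50700048, 553.83458871, 230.44098726]), 'orientation': array([ 1.33982432e-01,  9.90983266e-01, -9.07237788e-04, -2.28656525e-04]), 'force': array([-0.65378406,  0.37477265,  0.69103145]), 'wrist_torque': array([-0.06026834,  0.02902505, -0.01818609]), 'grip_force': 0.0, 'grip_width': 0.9996081590588237}
scene {'vfov': 49.01994626593385, 'cx': 281.66117454650777, 'cy': 206.22529919216146, 'eye': array([1152.14442168, -633.14089507, 1239.84558671]), 'rotation': array([ 0.86492449,  0.38545192, -0.1245785 , -0.29633196])}
top {'vfov': 52.3551819700356, 'cx': 277.3259699962987, 'cy': 207.6377110666101, 'eye': array([ 339.60846053,  -24.16720162, 1338.61095865]), 'rotation': array([ 0.71531445, -0.69591798,  0.04546772, -0.04422772])}
{'vfov': 70.20008975668215, 'cx': 278.02245660438354, 'cy': 207.33656604805248, 'mount': array([[-7.72411580e-04, -9.64672524e-01, -2.63450803e-01,
         6.72390049e+01],
       [ 9.99999694e-01, -7.12893833e-04, -3.21510696e-04,
        -1.53072462e-01],
       [ 1.22340082e-04, -2.63450971e-01,  9.64672779e-01,
        -1.43418303e+02],
       [ 0.00000000e+00,  0.00000000e+00,  0.00000000e+00,
         1.00000000e+00]])}
```

View pics/scene0.png

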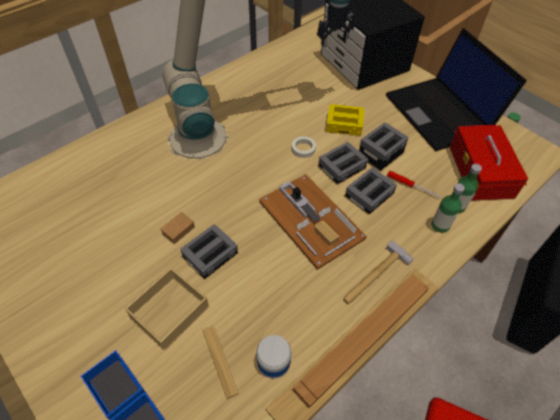

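View pics/top0.png

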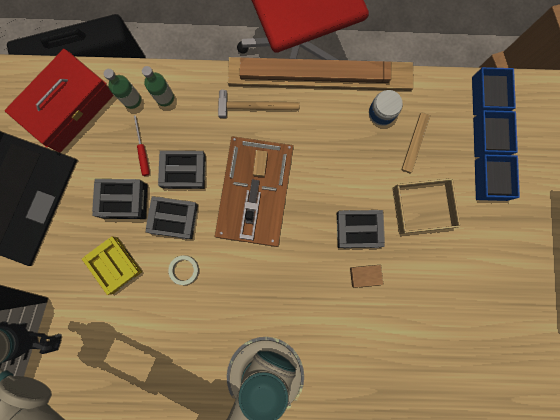

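The top view shows the board at about (256,190) with its lock grip at about (250,215) and the offcut at (260,163). There are four grey cases at (182,168), (172,217), (119,199) and (361,229), a yellow look-alike at (110,265) and the scrap box at (426,207). Next I measure them by depth.

```bash
cat > h.py <<'E'
import numpy as np,cv2
from scipy.spatial.transform import Rotation as R
from cell import r
def cloud(n,d,s=None):
    c=r.get_calibration(n);H,W=d.shape;f=H/2/np.tan(np.radians(c["vfov"]/2))
    v,u=np.mgrid[:H,:W];P=np.stack([(u-c["cx"])/f*d,(v-c["cy"])/f*d,d],-1).astype(float)
    if "eye" in c: return P@R.from_quat(c["rotation"]).as_matrix().T+c["eye"]
    M=c["mount"];P=P@M[:3,:3].T+M[:3,3]
    P=P@R.from_quat(s["orientation"]).as_matrix().T+s["ee_pos"];P[d<=0]=np.nan;return P
def shot(n,save=None):
    s=r.sense();p,d=r.get_image(n)
    if save: cv2.imwrite(f"pics/{save}.png",p[:,:,::-1])
    return s,p,d,cloud(n,d,s)
def rect(xy):
    "centre, sizes, angle(deg) of long side vs world x"
    (cx,cy),(w,h),a=cv2.minAreaRect(xy.astype(np.float32))
    if w<h: w,h,a=h,w,a+90
    return np.round([cx,cy,w,h,(a+90)%180-90],1)
def blobs(P,zlo,zhi,minpx=60,k=3):
    m=((P[...,2]>zlo)&(P[...,2]<zhi)).astype(np.uint8)
    m=cv2.morphologyEx(m,cv2.MORPH_CLOSE,np.ones((k,k)))
    n,l,st,ce=cv2.connectedComponentsWithStats(m)
    out=[]
    for i in range(1,n):
        if st[i,4]<minpx: continue
        q=P[(l==i)&(P[...,2]>zlo)&(P[...,2]<zhi)]
        out.append((np.round(ce[i]),rect(q[:,:2]),round(float(np.median(q[:,2])),1),len(q)))
    return out
E
python3 - <<'E'
from h import *
d=np.load("top0.npy");P=cloud("top",d)
print("bench z",np.median(P[300:320,300:400,2]))
for lo,hi in ((74,94),(42,58),(12,35)):
    print(lo,hi)
    for b in blobs(P,lo,hi): print(*b)
E
```

```text
bench z 0.06071899271159964
74 94
[ 76. 114.] [770.5 595.9 264.2  21.  -37.6] 84.5 339
[128.  95.] [837.5 442.9  59.   23.4 -42. ] 83.7 70
[162.  94.] [845.1 338.9  57.8  22.3 -52.4] 83.5 55
[388. 104.] [ 830.1 -353.1   85.4   83.9   47.7] 88.7 627
[116. 198.] [516.8 456.  138.1 114.1 -88.5] 83.1 1074
[ 26. 306.] [204.2 702.1 138.7  64.1  38.9] 83.9 154
42 58
[315.  69.] [ 952.9 -131.6  478.1   65.7  -90. ] 51.3 2860
[497. 133.] [ 757.8 -699.9  409.3  104.     0. ] 46.0 2747
[ 81. 118.] [770.1 595.3 258.6   8.2 -38.5] 50.0 240
[380. 116.] [ 803.  -339.4   81.5   29.    62.9] 50.1 63
[180. 168.] [619.8 276.9 137.5 113.3 -88.7] 49.0 976
[260. 162.] [644.6  33.8  77.9  35.4  -5.3] 44.4 207
[453. 205.] [ 530.4 -536.3  147.8   61.     7.8] 51.8 144
[142. 200.] [518.6 388.7 112.6  15.5  -6.3] 50.3 73
[402. 202.] [ 516.9 -426.7  150.9   63.2    7.5] 52.5 120
[118. 189.] [548.9 462.8  89.3  29.  -88.3] 55.0 227
[170. 217.] [468.2 299.5 137.8 113.3  83.6] 49.3 983
[117. 207.] [493.5 461.   86.1  28.2 -88.4] 55.0 241
[251. 205.] [509.7  55.4  40.2  19.2  86. ] 43.9 39
[361. 228.] [ 449.  -279.
[... 1044 characters left out ...]
 150.3   15.7   13.2] 22.3 108
[172. 208.] [496.1 301.   90.2  32.6  83.6] 22.0 317
[361. 219.] [ 477.7 -281.6   92.2   31.1  -86.7] 21.9 309
[169. 226.] [441.9 307.3  91.4  33.2  83.5] 22.2 332
[361. 237.] [ 423.7 -283.6   92.3   31.4  -88.4] 22.0 340
[127. 264.] [3.185e+02 4.288e+02 1.697e+02 8.260e+01 4.000e-01] 21.9 135
[118. 259.] [334.1 456.5  93.8  29.1  39.1] 22.3 312
[103. 270.] [300.3 499.6  92.4  30.5  37. ] 22.4 314
[183. 270.] [309.8 257.4  88.2  86.7   5. ] 24.2 374
[366. 276.] [ 306.9 -300.    90.    59.7  -82.9] 33.0 338
[ 34. 306.] [208.2 720.3 186.   82.8  43.2] 23.9 202
[261. 364.] [ 21.2  -4.3 207.9 165.1  82.2] 14.3 691
[ 26. 363.] [ 25.6 705.9  78.7   6.5 -13.6] 24.0 88
```

```bash
python3 - <<'E'
from h import *
d=np.load("top0.npy");P=cloud("top",d)
a=np.radians(-7);ex=np.array([np.cos(a),np.sin(a)]);ey=np.array([-ex[1],ex[0]])
c=np.array([562.8,50])
q=P[120:255,205:300].reshape(-1,3);w=q[:,:2]-c;b=np.c_[w@ex,w@ey,q[:,2]]
b=b[(abs(b[:,0])<170)&(abs(b[:,1])<105)]
g=b[b[:,2]>60];print("grip",len(g),g[:,:2].min(0),g[:,:2].max(0),np.median(g,0))
k=b[(b[:,2]>27)&(b[:,2]<60)]
im=np.full((210,340),'.',dtype='<U1')
rows={}
for x,y,z in k: rows.setdefault(int((x+170)//8),{})[int((y+104)//6)]='L' if z<36 else('M' if z<41 else 'H')
for x in range(43): print(x*8-170,''.join(rows.get(x,{}).get(y,'.') for y in range(35)))
s,p,dd,_=shot("top")
v=cv2.resize(p[120:260,200:310],None,fx=5,fy=4,interpolation=cv2.INTER_CUBIC);cv2.imwrite("pics/board.png",v[:,:,::-1])
E
```

```text
grip 60 [-96.47965782 -11.4812617 ] [-73.83898545  11.03432686] [-85.49195814  -0.89268831  75.04134819]
-170 ...................................
-162 .......L...L..LL.MML...............
-154 .............LHMLMMMM..............
-146 .............MMMMMMMM..............
-138 .............MM....LM..............
-130 .............MM.....M..............
-122 ..............M....LM..............
-114 .............LLML..LL.....L........
-106 .............MLMLMMLM..............
-98 .............LMMLHHMM..............
-90 ...L.........LML....M..............
-82 ..............LH...LL..............
-74 .............LMLMLMMH..............
-66 .............MMHMMMMM.L............
-58 .............LHMHMMHM..............
-50 .............HHMHMHHM..............
-42 ..............MMLLMLL..............
-34 .............LMMLMMLM..............
-26 ..............LLLLLMM....L.........
-18 .............LLMMMMHH..............
-10 .............HMHMMMMM..............
-2 ...............MMML........M.......
6 ....L.LLLLLLLL.LMHLM.LLLLLLLL......
14 .......L.......MLMMM..L............
22 ...L.....L.....MLMLM..........L....
30 ...LL.............L..........LL....
38 ...LL........LLHLLL..........LLL...
46 ...LL........HHMHHHH..L.......L....
54 ...LL........MHHHHH..........LLL...
62 ...LL........LHHHHHH.........LLL...
70 ...LL.....L..HMHHHHH....L....LL....
78 ...LL........HHMHHHH......L..LLL...
86 ...LL....LL..LHHHHHH..........L....
94 ...LL........MHHMHHH.........LLL...
102 ...LL........HHMHHHH....L.....L....
110 ...LL........LMHHHHH.........LL....
118 ...LL........LHHHHHH.........LL....
126 ..L.................L.L............
134 .......L..LLL.LLLL...LMLL.L........
142 .......LLLLLLLLLLLLLLLLLLLL........
150 .........................L.....L...
158 ...................................
166 ...................................
```

View pics/board.png

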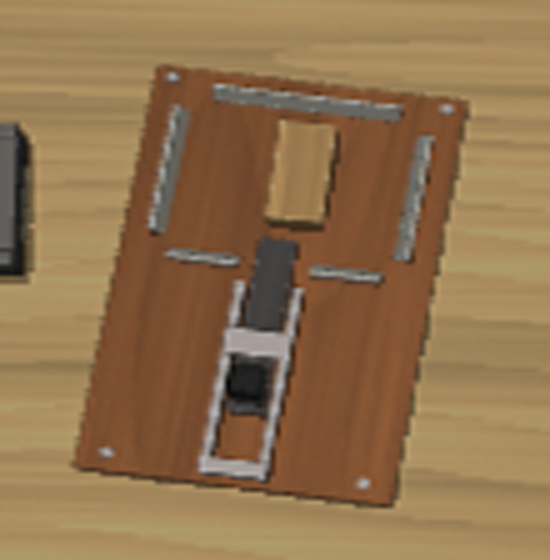

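The board crop shows the lock grip at about (247,385), the bolt jutting into the seat front at (275,245), and the offcut at (303,170) clear of the rails. I now move to a hover above the grip.

Call:
send_rows:
  rows:
    - [[1,0.022,-0.033,0,0.84],[1,0.022,-0.033,0,0.84],[1,0.022,-0.033,0,0.84],[1,0.022,-0.033,0,0.84],[1,0.022,-0.033,0,0.84],[1,0.022,-0.033,0,0.84],[1,0.022,-0.033,0,0.84],[1,0.022,-0.033,0,0.84],[1,0.022,-0.033,0,0.84],[1,0.022,-0.033,0,0.84]]
  newtons: 40

```text
t: 1.15
ee_pos: [373.2, 222.9, 231.3]
orientation: [0.061, 0.998, 0.0, -0.0]
force: [0.6, 0.6, 0.9]
grip_width: 1.0
grip_force: 0.0
```

Call:
send_rows:
  rows:
    - [[1,0.022,-0.033,0,0],[1,0.022,-0.033,0,0],[1,0.022,-0.033,0,0],[1,0.022,-0.033,0,0],[1,0.018,-0.031,0,0],[1,0,0,0,0],[1,0,0,0,0]]

```text
t: 1.85
ee_pos: [478.5, 60.9, 230.8]
orientation: [0.062, 0.998, 0.0, -0.001]
force: [0.1, 0.9, 0.1]
grip_width: 1.0
grip_force: 0.0
```

```bash
cat > brd.py <<'E'
from h import *
def board(P,c=(562.8,50),ang=-7.0):
    a=np.radians(ang);ex=np.array([np.cos(a),np.sin(a)]);ey=np.array([-ex[1],ex[0]])
    q=P.reshape(-1,3);q=q[~np.isnan(q[:,0])];w=q[:,:2]-c
    b=np.c_[w@ex,w@ey,q[:,2]]
    return b[(abs(b[:,0])<170)&(abs(b[:,1])<105)]
E
python3 - <<'E'
from brd import *
for n in ("wrist","top"):
    s,p,d,P=shot(n,"w1"if n=="wrist" else None);b=board(P);print(n,s["t"],s["ee_pos"],s["orientation"],len(b))
    g=b[(b[:,2]>66)&(b[:,2]<85)&(abs(b[:,1])<20)&(b[:,0]<-50)]
    if len(g): print("grip",len(g),g[:,:2].min(0),g[:,:2].max(0),np.median(g,0))
    t=b[(b[:,2]>30.5)&(b[:,2]<36)]
    for nm,m in (("back",(t[:,0]>128)&(abs(t[:,1])<55)),("front",(t[:,0]<25)&(t[:,0]>-10)&(abs(t[:,1])>27)&(abs(t[:,1])<60)),("l",(t[:,1]>65)&(t[:,0]>30)&(t[:,0]<120)),("r",(t[:,1]<-65)&(t[:,0]>30)&(t[:,0]<120))):
        u=t[m]; ax=0 if nm in("back","front") else 1
        if len(u)>5:
            k=np.polyfit(u[:,1-ax],u[:,ax],1); print(nm,len(u),np.percentile(u[:,ax],[5,50,95]).round(1),"slope deg",np.degrees(k[0]).round(2),"at mid",np.polyval(k,0 if ax==0 else 75).round(1))
    fl=b[(b[:,2]<28)&(b[:,2]>5)]; print("board z",np.median(fl[:,2]))
E
```

```text
wrist 1.85 [478.50162527  60.94996096 230.82549444] [ 6.20836224e-02  9.98070588e-01  2.97622543e-04 -7.98360249e-04] 91912
grip 494 [-96.66544563  -8.87781509] [-73.14571407  13.20609615] [-85.81610739   1.52569637  77.30820336]
front 166 [6.6 8.1 9.5] slope deg -0.1 at mid 8.2
l 277 [79.1 81.2 84.1] slope deg 0.1 at mid 81.4
r 281 [-80.4 -77.4 -75.2] slope deg 0.02 at mid -77.6
board z 20.872259120456775
top 1.9 [478.04464191  61.67134022 230.94249415] [ 6.13881681e-02  9.98113612e-01  3.70337199e-04 -7.56502833e-04] 8420
grip 14 [-96.91052843  -4.47971753] [-86.82165852   9.6366938 ] [-93.63532982   1.01597825  74.74421885]
back 47 [139.3 144.2 146.8] slope deg 0.44 at mid 143.9
front 7 [ 6.9  8.5 10.1] slope deg 4.82 at mid 12.8
l 21 [75.4 79.1 82.1] slope deg -1.62 at mid 80.0
r 42 [-82.4 -80.  -76.4] slope deg -0.38 at mid -79.8
board z 19.822752239051283
```

Call:
send_rows:
  rows:
    - [[1,0,0,-0.04,0],[1,0,0,-0.04,0],[1,0,0,-0.04,0],[1,0,0,-0.03,0],[1,0,0,-0.02,0],[1,0,0,-0.011,0],[0,0,0,0,0],[0,0,0,0,0],[0,0,0,0,0],[0,0,0,0,0]]
  newtons: 40

```text
t: 2.95
ee_pos: [479.6, 61.5, 51.5]
orientation: [0.061, 0.998, 0.0, 0.001]
force: [-0.1, 1.1, 0.2]
grip_width: 0.328
grip_force: 0.0
```

Call:
send_rows:
  rows:
    - [[0,0,0,0,0],[0,0,0,0,0],[0,0,0,0,0],[0,0,0,0,0]]

```text
t: 3.35
ee_pos: [479.5, 61.6, 51.4]
orientation: [0.061, 0.998, 0.0, 0.001]
force: [-0.1, 1.4, 6.5]
grip_width: 0.244
grip_force: 43.9
```

Call:
send_rows:
  rows:
    - [[0,-0.01,0.0012,0,0],[0,-0.01,0.0012,0,0],[0,-0.01,0.0012,0,0],[0,-0.008,0.001,0,0],[0,-0.004,0.0005,0,0],[0,0,0,0,0],[0,0,0,0,0]]

```text
t: 4.05
ee_pos: [436.7, 66.8, 51.4]
orientation: [0.061, 0.998, 0.0, 0.001]
force: [-0.4, 1.4, 8.8]
grip_width: 0.249
grip_force: 44.4
```

Call:
send_rows:
  rows:
    - [[0,-0.001,0.0001,0,0],[0,-0.001,0.0001,0,0],[0,0,0,0,0],[0,0,0,0,0]]

```text
t: 4.45
ee_pos: [436.5, 66.9, 51.4]
orientation: [0.061, 0.998, 0.0, 0.002]
force: [3.9, 2.0, 6.3]
grip_width: 0.251
grip_force: 44.0
```

Call:
send_rows:
  rows:
    - [[0,-0.001,0.0001,0,0],[0,-0.001,0.0001,0,0],[0,-0.001,0.0001,0,0],[0,0,0,0,0]]

```text
t: 4.85
ee_pos: [436.5, 66.9, 51.5]
orientation: [0.061, 0.998, 0.0, 0.005]
force: [9.6, 1.1, 0.1]
grip_width: 0.253
grip_force: 43.0
```

Call:
send_rows:
  rows:
    - [[1,0.002,0,0,0],[1,0.002,0,0,0],[1,0,0,0,0],[1,0,0,0.03,0],[1,0,0,0.04,0],[1,0.02,-0.003,0.01,0.7],[1,0.046,-0.007,0,1],[1,0.046,-0.007,0,0],[1,0.046,-0.007,0,0],[1,0.046,-0.007,0,0]]

```text
t: 5.85
ee_pos: [640.2, 35.7, 129.7]
orientation: [0.046, 0.999, -0.0, -0.001]
force: [0.3, 0.1, -0.2]
grip_width: 1.002
grip_force: 0.0
```

Call:
send_rows:
  rows:
    - [[1,0,0,0,0],[1,0,0,0,0]]

```text
t: 6.05
ee_pos: [639.0, 35.8, 128.7]
orientation: [0.046, 0.999, 0.0, -0.002]
force: [-0.8, 0.2, 0.0]
grip_width: 0.999
grip_force: 0.0
```

Call:
send_rows:
  rows:
    - [[1,0.0055,0,-0.02,0],[1,0,0,-0.03,0],[1,0,0,-0.03,0],[1,0,0,-0.018,0],[1,0,0,-0.01,0],[0,0,0,0,0],[0,0,0,0,0],[0,0,0,0,0],[0,0,0,0,0],[0,0,0,0,0]]

```text
t: 7.05
ee_pos: [646.3, 35.9, 24.0]
orientation: [0.046, 0.999, 0.0, 0.002]
force: [-0.0, 0.3, 5.6]
grip_width: 0.412
grip_force: 42.5
```

Call:
send_rows:
  rows:
    - [[0,0,0,0,0],[0,0,0,0,0]]

```text
t: 7.25
ee_pos: [646.3, 35.9, 24.0]
orientation: [0.046, 0.999, 0.0, 0.001]
force: [0.4, 0.4, 5.7]
grip_width: 0.41
grip_force: 42.5
```

Call:
send_rows:
  rows:
    - [[0,0,0,0.02,0],[0,0,0,0.03,0],[0,0,0,0.04,0],[0,0,0,0.04,0],[0,0,0,0,0]]

```text
t: 7.75
ee_pos: [649.1, 35.8, 159.0]
orientation: [0.046, 0.999, 0.0, 0.006]
force: [1.0, -0.4, -1.0]
grip_width: 0.411
grip_force: 41.8
```

```bash
python3 - <<'E'
from h import *
P=cloud("top",np.load("top0.npy"))
q=P[165:245,385:470].reshape(-1,3);q=q[(q[:,2]>40)&(q[:,2]<66)];print(len(q),rect(q[:,:2]))
E
```

```text
603 [ 524.3 -480.6  173.2  150.9  -82.2]
```

Call:
send_rows:
  rows:
    - [[0,-0.01,-0.04,0,0],[0,-0.01,-0.04,0,0],[0,-0.01,-0.04,0,0],[0,-0.01,-0.04,0,0],[0,-0.01,-0.04,0,0],[0,-0.01,-0.04,0,0],[0,-0.01,-0.04,0,0],[0,-0.01,-0.04,0,0],[0,-0.01,-0.04,0,0],[0,-0.01,-0.04,0,0]]

```text
t: 8.75
ee_pos: [544.1, -365.2, 151.3]
orientation: [0.046, 0.999, 0.001, -0.001]
force: [0.8, -0.6, -0.7]
grip_width: 0.413
grip_force: 41.8
```

Call:
send_rows:
  rows:
    - [[0,-0.01,-0.04,0,0],[0,-0.01,-0.04,0,0],[0,-0.005,-0.036,0,0],[0,0,0,0,0],[0,0,0,0,0]]

```text
t: 9.25
ee_pos: [519.3, -480.2, 150.9]
orientation: [0.047, 0.999, 0.001, -0.001]
force: [0.1, 1.1, -2.2]
grip_width: 0.409
grip_force: 41.8
```

Call:
send_rows:
  rows:
    - [[0,0.004,0,-0.03,0],[0,0,0,-0.04,0],[0,0,0,-0.035,0],[0,0,0,-0.02,0],[0,0,0,0,0],[0.7,0,0,0,0],[0.7,0,0,0,0],[0.7,0,0,0,0],[0.7,0,0,0.03,0],[0.7,0,0,0.04,0]]

```text
t: 10.25
ee_pos: [523.3, -479.0, 96.9]
orientation: [0.046, 0.999, 0.001, -0.001]
force: [-0.4, 0.3, 0.2]
grip_width: 0.699
grip_force: 0.0
```

Call:
send_rows:
  rows:
    - [[0.47,0,0,0.04,0],[0.47,0,0,0.04,0],[0.47,-0.01,0.04,0.02,0],[0.47,-0.01,0.04,0,0],[0.47,-0.01,0.04,0,0]]

```text
t: 10.75
ee_pos: [494.4, -359.5, 200.0]
orientation: [0.047, 0.999, -0.001, 0.002]
force: [-0.2, 0.2, -0.4]
grip_width: 0.474
grip_force: 0.0
```

```bash
cat > cs.py <<'E'
from h import *
import sys
def cases(P):
    for lo,hi in ((74,94),(40,58)):
        for b in blobs(P,lo,hi,400,5):
            if 100<b[1][3]<125 and 125<b[1][2]<150: print("case",*b)
if __name__=="__main__":
    s,p,d,P=shot("top",sys.argv[1]);print(s["t"],s["ee_pos"],s["orientation"],s["grip_width"]);cases(P)
E
python3 cs.py t2; python3 - <<'E'
from h import *
s,p,d,P=shot("top")
b=P[170:245,390:465];b=b[(b[...,2]>18)&(b[...,2]<45)];print("in bin",len(b),b.mean(0) if len(b) else "",rect(b[:,:2]))
E
```

```text
10.75 [ 494.38563655 -359.4895072   199.97115393] [ 0.04668949  0.99890646 -0.00140729  0.00199862] 0.47448242631578535
case [116. 197.] [518.  455.5 138.6 112.2 -88.8] 83.0 1085
case [180. 168.] [619.4 276.9 139.  114.  -89.9] 49.1 1009
case [170. 217.] [467.  299.6 137.8 115.2  83.2] 49.3 998
case [357. 225.] [ 448.3 -279.3  136.9  112.3  -88.2] 49.3 798
case [110. 265.] [317.8 473.  137.4 114.3  39.1] 49.1 1105
in bin 190 [ 507.18326021 -467.92904096   30.84863937] [ 523.2 -479.1  170.   149.1  -82.2]
```

Call:
send_rows:
  rows:
    - [[0.47,0,0.04,0,-4],[0.47,0,0.04,0,-4],[0.47,0,0.04,0,-4],[0.47,0,0.04,0,-4],[0.47,0,0.04,0,-4],[0.47,0,0.04,0,-4],[0.47,0,0.04,0,-4],[0.47,0,0.04,0,-4],[0.47,0,0.04,0,-4],[0.47,0,0.04,0,-4]]

```text
t: 11.85
ee_pos: [495.1, 41.2, 198.7]
orientation: [0.387, 0.922, 0.001, 0.002]
force: [0.4, -0.0, 0.8]
grip_width: 0.475
grip_force: 0.0
```

Call:
send_rows:
  rows:
    - [[0.47,0,0.04,0,-4],[0.47,0,0.04,0,-4],[0.47,0,0.04,0,-4],[0.47,0,0.04,0,-4],[0.47,0,0.04,0,-4],[0.47,0,0.04,0,-4],[0.47,0,0.04,0,-4],[0.47,0,0.04,0,-4],[0.47,0.01,0.04,0,-4],[0.47,0.01,0.04,0,-4]]

```text
t: 12.85
ee_pos: [515.1, 441.9, 198.8]
orientation: [0.678, 0.735, 0.001, 0.001]
force: [0.8, -0.1, 0.1]
grip_width: 0.469
grip_force: 0.0
```

Call:
send_rows:
  rows:
    - [[0.47,0,0.015,0,-3.3],[0.47,0,0,0,0],[0.47,0,0,0,0]]

```text
t: 13.15
ee_pos: [514.5, 454.5, 197.7]
orientation: [0.698, 0.716, -0.0, 0.0]
force: [0.8, -1.6, -0.2]
grip_width: 0.468
grip_force: 0.0
```

```bash
cat > wr.py <<'E'
# wrist view: case rim rectangle at given z band, with TCP offsets
from h import *
import sys
lo,hi=float(sys.argv[1]),float(sys.argv[2])
s,p,d,P=shot("wrist",sys.argv[3] if len(sys.argv)>3 else None)
T=R.from_quat(s["orientation"]).as_matrix();c=T[:2,1];print(s["t"],s["ee_pos"].round(1),"closing",np.degrees(np.arctan2(c[1],c[0])).round(2),"grip",round(s["grip_width"],3))
for b in blobs(P,lo,hi,800,3): print(*b)
E
python3 wr.py 74 94 w2
```

```text
13.15 [514.5 454.5 197.7] closing 1.49 grip 0.468
[284. 187.] [519.2 457.2 136.6 112.3 -88.9] 84.5 10531
```

Call:
send_rows:
  rows:
    - [[0.47,0.004,0.002,-0.03,0],[0.47,0,0,-0.04,0],[0.47,0,0,-0.03,0],[0.47,0,0,-0.02,0],[0.47,0,0,-0.017,0],[0.47,0,0,0,0],[0,0,0,0,0],[0,0,0,0,0],[0,0,0,0,0],[0,0,0,0,0]]
  newtons: 70

```text
t: 14.2
ee_pos: [519.4, 456.7, 62.0]
orientation: [0.698, 0.716, 0.001, 0.001]
force: [1.8, -2.8, 4.1]
grip_width: 0.214
grip_force: 70.9
```

Call:
send_rows:
  rows:
    - [[0,0,0,0,0],[0,0,0,0,0]]

```text
t: 14.4
ee_pos: [519.4, 456.7, 62.0]
orientation: [0.698, 0.716, 0.001, 0.001]
force: [1.9, -4.7, 5.9]
grip_width: 0.214
grip_force: 71.2
```

Call:
send_rows:
  rows:
    - [[0,0,0,0.01,0],[0,0,0,0.02,0],[0,0,0,0.03,0],[0,0,0,0.03,0],[0,0,0,0.02,0],[0,0,0,0,0]]

```text
t: 15.0
ee_pos: [518.8, 458.6, 173.1]
orientation: [0.698, 0.716, 0.003, -0.0]
force: [0.8, -0.2, -6.1]
grip_width: 0.221
grip_force: 69.7
```

Call:
send_rows:
  rows:
    - [[0,0.01,-0.035,0,-0.7],[0,0.01,-0.035,0,-0.7],[0,0.01,-0.035,0,-0.7],[0,0.01,-0.035,0,-0.7],[0,0.01,-0.035,0,-0.7],[0,0.01,-0.035,0,-0.7],[0,0.01,-0.035,0,-0.7],[0,0.01,-0.035,0,-0.7],[0,0.01,-0.035,0,-0.7],[0,0.01,-0.035,0,-0.7]]

```text
t: 16.0
ee_pos: [616.7, 106.0, 167.7]
orientation: [0.741, 0.672, -0.002, -0.002]
force: [0.5, 0.4, -5.9]
grip_width: 0.222
grip_force: 69.5
```

Call:
send_rows:
  rows:
    - [[0,0.01,-0.03,0,-0.7],[0,0.008,-0.02,0,-0.8],[0,0.002,-0.012,0,0],[0,0,0,0,0],[0,0,0,0,0]]

```text
t: 16.5
ee_pos: [637.1, 46.2, 169.2]
orientation: [0.749, 0.662, -0.0, -0.002]
force: [-0.2, -0.2, -5.6]
grip_width: 0.218
grip_force: 69.5
```

```bash
python3 wr.py 150 205; python3 - <<'E'
from h import *
s,p,d,P=shot("top","t3")
print("top");[print(*b) for b in blobs(P,150,205,400,5)]
E
```

```text
16.5 [637.1  46.2 169.2] closing -7.09 grip 0.218
[279. 206.] [637.8  56.5 117.1 112.1  82.6] 191.1 45583
top
[240. 161.] [638.4  70.1 114.8  88.4  -6.5] 188.7 632
[  8. 325.] [130.7 686.2 194.8  50.9   4.7] 172.4 670
[235. 389.] [  6.3  72.  338.3 127.8  89.5] 189.0 3135
```

Call:
send_rows:
  rows:
    - [[0,0.0017,-0.0042,-0.02,0],[0,0,0,-0.025,0],[0,0,0,-0.018,0],[0,0,0,-0.008,0],[0,0,0,-0.003,0],[0,0,0,0,0]]

```text
t: 17.2
ee_pos: [640.2, 41.4, 96.7]
orientation: [0.749, 0.662, 0.0, 0.0]
force: [0.3, -0.0, -5.5]
grip_width: 0.218
grip_force: 69.4
```

Call:
send_rows:
  rows:
    - [[0,0,0,-0.003,0],[0,0,0,-0.003,0],[0,0,0,-0.003,0],[0,0,0,0,0]]

```text
t: 17.6
ee_pos: [639.6, 40.7, 87.0]
orientation: [0.75, 0.662, -0.0, -0.0]
force: [-1.2, -0.3, -6.3]
grip_width: 0.22
grip_force: 69.5
```

Call:
send_rows:
  rows:
    - [[0,0,0.001,-0.002,0],[0,0,0,-0.002,0],[0,0,0,-0.001,0],[0,0,0,0,0]]

```text
t: 18.0
ee_pos: [639.9, 41.8, 82.2]
orientation: [0.75, 0.662, -0.0, 0.0]
force: [-0.1, -0.2, -6.6]
grip_width: 0.218
grip_force: 69.5
```

Call:
send_rows:
  rows:
    - [[0,0,0,-0.001,0],[0,0,0,-0.001,0],[0,0,0,0,0]]

```text
t: 18.3
ee_pos: [640.1, 41.7, 82.0]
orientation: [0.75, 0.662, 0.0, 0.0]
force: [-3.3, 0.3, 4.9]
grip_width: 0.214
grip_force: 71.1
```

Call:
send_rows:
  rows:
    - [[0.47,0,0,0,0],[0.47,0,0,0,0],[0.47,0,0,0,0],[0.47,0,0,0.02,0],[0.47,0,0,0.04,0],[0.47,0,0,0.04,0],[0.47,0,0,0.04,0],[0.47,0,0,0,0],[0.47,0,0,0,0]]

```text
t: 19.2
ee_pos: [640.6, 41.8, 221.6]
orientation: [0.75, 0.662, 0.001, 0.001]
force: [-1.5, 0.3, 0.0]
grip_width: 0.471
grip_force: 0.0
```

```bash
python3 wr.py 90 120 w3; python3 cs.py t4; python3 - <<'E'
from h import *
s,p,d,P=shot("wrist")
m=(P[...,2]>97)&(P[...,2]<112);q=P[m];A=np.c_[q[:,:2]-q[:,:2].mean(0),np.ones(len(q))];k=np.linalg.lstsq(A,q[:,2],rcond=None)[0];print("tilt deg",np.degrees(k[:2]).round(2),"z",k[2])
E
```

```text
19.2 [640.6  41.8 221.6] closing -7.1 grip 0.471
[277. 189.] [639.9  42.4 136.4 112.2  82.7] 104.5 10342
19.25 [639.67689495  41.79728549 219.90659559] [ 7.49541700e-01  6.61957116e-01 -9.45732627e-05 -8.61163909e-05] 0.4696156105338261
case [179. 168.] [619.6 277.5 137.5 114.7 -89.7] 49.0 953
case [170. 217.] [467.2 299.9 137.5 113.8  84.2] 49.1 999
case [361. 228.] [ 448.4 -279.6  138.4  112.6  -88.4] 49.3 1013
case [110. 264.] [318.1 472.1 137.1 114.5  40.2] 49.3 1045
tilt deg [0.06 0.22] z 104.32826355609832
```

Call:
send_rows:
  rows:
    - [[0.47,-0.003,0.04,0,1.2],[0.47,-0.003,0.04,0,1.2],[0.47,-0.003,0.04,0,1.2],[0.47,-0.003,0.04,-0.01,1.2],[0.47,-0.004,0.04,-0.02,1.2],[0.47,-0.004,0.036,-0.02,1.2],[0.47,0,0,0,0],[0.47,0,0,0,0]]

```text
t: 20.15
ee_pos: [618.7, 278.0, 167.9]
orientation: [0.706, 0.708, -0.002, -0.001]
force: [0.2, -0.5, 0.4]
grip_width: 0.472
grip_force: 0.0
```

```bash
python3 wr.py 40 58
```

```text
20.15 [618.7 278.  167.9] closing 0.2 grip 0.472
[541. 116.] [843.5 351.5  60.8  24.4 -81.8] 49.0 1187
[109. 168.] [469.  301.2 136.6 115.   83.4] 50.4 13218
[281. 189.] [620.6 278.2 136.6 112.5 -88.8] 50.5 10117
```

Call:
send_rows:
  rows:
    - [[0.47,0.002,0,-0.03,1],[0.47,0,0,-0.04,0],[0.47,0,0,-0.035,0],[0.47,0,0,-0.02,0],[0.47,0,0,-0.016,0],[0.47,0,0,0,0],[0,0,0,0,0],[0,0,0,0,0],[0,0,0,0,0],[0,0,0,0,0]]

```text
t: 21.2
ee_pos: [623.2, 277.5, 30.9]
orientation: [0.7, 0.714, 0.001, 0.001]
force: [1.4, -2.3, 3.6]
grip_width: 0.215
grip_force: 72.8
```

Call:
send_rows:
  rows:
    - [[0,0,0,0,0],[0,0,0,0,0]]

```text
t: 21.4
ee_pos: [623.2, 277.5, 30.9]
orientation: [0.7, 0.714, 0.001, 0.001]
force: [0.9, -2.7, 6.2]
grip_width: 0.214
grip_force: 73.0
```

Call:
send_rows:
  rows:
    - [[0,0,0,0.01,0],[0,0,0,0.03,0],[0,0,0,0.04,0],[0,0,0,0.04,0],[0,0,0,0.02,0],[0,0,0,0,0]]

```text
t: 22.0
ee_pos: [623.4, 279.0, 173.3]
orientation: [0.7, 0.714, 0.003, 0.001]
force: [0.1, 0.3, -3.7]
grip_width: 0.213
grip_force: 72.1
```

Call:
send_rows:
  rows:
    - [[0,0.002,-0.03,0,-1],[0,0.002,-0.03,0,-1],[0,0.002,-0.03,0,-1],[0,0.002,-0.03,0,-1],[0,0.002,-0.03,0,-1],[0,0.002,-0.03,0,-1],[0,0.002,-0.03,0,-1],[0,0.002,-0.02,0,-1.3],[0,0,0,0,0],[0,0,0,0,0]]

```text
t: 23.0
ee_pos: [636.7, 48.0, 167.3]
orientation: [0.75, 0.661, -0.001, -0.002]
force: [-0.4, 0.4, -3.5]
grip_width: 0.214
grip_force: 71.9
```

```bash
python3 wr.py 150 205
```

```text
23.0 [636.7  48.  167.3] closing -7.25 grip 0.214
[278. 205.] [637.6  59.  117.  112.1  82.7] 186.3 45244
```

Call:
send_rows:
  rows:
    - [[0,0.003,-0.006,-0.01,0],[0,0,0,-0.012,0],[0,0,0,-0.006,0],[0,0,0,0,0],[0,0,0,0,0]]

```text
t: 23.55
ee_pos: [640.8, 42.1, 140.9]
orientation: [0.75, 0.661, -0.0, -0.0]
force: [1.3, 0.0, -2.6]
grip_width: 0.216
grip_force: 71.9
```

Call:
send_rows:
  rows:
    - [[0,-0.0006,-0.0004,-0.002,0],[0,0,0,-0.002,0],[0,0,0,-0.001,0],[0,0,0,-0.001,0],[0,0,0,0,0]]

```text
t: 24.05
ee_pos: [640.3, 41.4, 135.3]
orientation: [0.75, 0.661, -0.0, -0.0]
force: [-0.4, 0.0, -2.7]
grip_width: 0.218
grip_force: 71.9
```

Call:
send_rows:
  rows:
    - [[0,0,0,-0.001,0],[0,0,0,0,0]]

```text
t: 24.25
ee_pos: [640.5, 41.4, 134.9]
orientation: [0.75, 0.661, 0.0, 0.0]
force: [-0.2, 0.3, 0.4]
grip_width: 0.214
grip_force: 72.3
```

Contact; release and check.

Call:
send_rows:
  rows:
    - [[0.47,0,0,0,0],[0.47,0,0,0,0],[0.47,0,0,0,0],[0.47,0,0,0.02,0],[0.47,0,0,0.04,0],[0.47,0,0,0.04,0],[0.47,0,0,0.04,0],[0.47,0,0,0,0],[0.47,0,0,0,0]]

```text
t: 25.15
ee_pos: [640.8, 41.4, 275.7]
orientation: [0.75, 0.661, 0.001, 0.001]
force: [-0.0, 0.3, -0.7]
grip_width: 0.47
grip_force: 0.0
```

```bash
python3 wr.py 140 170; python3 cs.py t5; python3 wr.py 90 120
```

```text
25.15 [640.8  41.4 275.7] closing -7.2 grip 0.47
[278. 188.] [640.3  42.7 135.2 112.1  82.8] 154.4 10082
25.2 [639.99991383  41.38932197 273.98312309] [ 7.50130064e-01  6.61290303e-01 -1.09332263e-04 -9.65490832e-05] 0.47072592109503353
case [170. 217.] [467.5 299.9 137.7 115.3  83.9] 49.2 996
case [361. 228.] [ 448.3 -279.7  137.7  112.5  -88.4] 49.4 1016
case [110. 265.] [318.8 471.6 137.4 114.8  38.9] 49.0 1111
25.25 [639.6  41.4 273. ] closing -7.2 grip 0.469
```

Call:
send_rows:
  rows:
    - [[0.47,-0.021,0.032,0,0.1],[0.47,-0.021,0.032,0,0.1],[0.47,-0.021,0.032,0,0.1],[0.47,-0.021,0.032,-0.02,0.1],[0.47,-0.021,0.032,-0.03,0.1],[0.47,-0.021,0.032,-0.03,0.1],[0.47,-0.021,0.032,-0.025,0.2],[0.47,-0.023,0.035,0,0],[0.47,0,0,0,0],[0.47,0,0,0,0]]

```text
t: 26.3
ee_pos: [469.3, 300.7, 168.1]
orientation: [0.745, 0.667, -0.001, -0.0]
force: [0.6, -0.5, 0.1]
grip_width: 0.471
grip_force: 0.0
```

```bash
python3 wr.py 40 58
```

```text
26.3 [469.3 300.7 168.1] closing -6.26 grip 0.471
[72. 53.] [325.  462.5 132.5  90.5  39.4] 50.1 8316
[278. 188.] [468.3 301.  136.8 112.5  83.6] 50.5 10153
```

Call:
send_rows:
  rows:
    - [[0.47,-0.001,0,-0.03,0],[0.47,0,0,-0.04,0],[0.47,0,0,-0.035,0],[0.47,0,0,-0.02,0],[0.47,0,0,-0.015,0],[0.47,0,0,0,0],[0,0,0,0,0],[0,0,0,0,0],[0,0,0,0,0],[0,0,0,0,0]]

```text
t: 27.35
ee_pos: [470.3, 300.4, 30.3]
orientation: [0.745, 0.667, 0.001, 0.001]
force: [2.2, -0.9, 0.0]
grip_width: 0.215
grip_force: 72.1
```

Call:
send_rows:
  rows:
    - [[0,0,0,0,0],[0,0,0,0,0]]

```text
t: 27.55
ee_pos: [470.3, 300.4, 30.2]
orientation: [0.745, 0.667, 0.001, 0.001]
force: [2.0, -2.7, 4.3]
grip_width: 0.21
grip_force: 72.5
```

Call:
send_rows:
  rows:
    - [[0,0,0,0.01,0],[0,0,0,0.03,0],[0,0,0,0.04,0],[0,0,0,0.04,0],[0,0,0,0.04,0],[0,0,0,0.03,0],[0,0,0,0,0]]

```text
t: 28.25
ee_pos: [471.0, 302.0, 224.0]
orientation: [0.745, 0.667, 0.004, 0.001]
force: [0.9, 0.3, -3.2]
grip_width: 0.215
grip_force: 71.7
```

Call:
send_rows:
  rows:
    - [[0,0.019,-0.029,0,-0.1],[0,0.019,-0.029,0,-0.1],[0,0.019,-0.029,0,-0.1],[0,0.019,-0.029,0,-0.1],[0,0.019,-0.029,0,-0.1],[0,0.019,-0.029,0,-0.1],[0,0.019,-0.029,0,-0.1],[0,0.019,-0.029,0,-0.2],[0,0.014,-0.02,0,0],[0,0,0,0,0]]

```text
t: 29.25
ee_pos: [636.0, 45.4, 216.2]
orientation: [0.752, 0.659, -0.002, -0.001]
force: [0.2, 0.6, -2.6]
grip_width: 0.221
grip_force: 71.5
```

Call:
send_rows:
  rows:
    - [[0,0,0,0,0],[0,0,0,0,0]]

```text
t: 29.45
ee_pos: [633.9, 49.4, 217.8]
orientation: [0.751, 0.661, -0.001, -0.002]
force: [0.4, 0.0, -4.0]
grip_width: 0.211
grip_force: 71.5
```

Call:
send_rows:
  rows:
    - [[0,0.006,-0.007,-0.01,0],[0,0,0,-0.01,0],[0,0,0,-0.006,0],[0,0,0,0,0],[0,0,0,0,0]]

```text
t: 29.95
ee_pos: [641.1, 41.6, 193.0]
orientation: [0.751, 0.661, -0.0, -0.0]
force: [-1.7, 0.3, -3.6]
grip_width: 0.221
grip_force: 71.5
```

Call:
send_rows:
  rows:
    - [[0,-0.001,0.0003,-0.003,0],[0,0,0,-0.002,0],[0,0,0,-0.001,0],[0,0,0,-0.001,0],[0,0,0,0,0]]

```text
t: 30.45
ee_pos: [640.3, 41.7, 186.2]
orientation: [0.751, 0.661, -0.0, -0.0]
force: [0.0, -1.4, -4.0]
grip_width: 0.212
grip_force: 71.5
```

Call:
send_rows:
  rows:
    - [[0,0,0,-0.001,0],[0,0,0,0,0],[0,0,0,0,0]]

```text
t: 30.75
ee_pos: [640.3, 41.7, 185.3]
orientation: [0.751, 0.661, 0.0, 0.0]
force: [-0.3, 0.1, -2.7]
grip_width: 0.215
grip_force: 71.5
```

Call:
send_rows:
  rows:
    - [[0,0,0,-0.001,0],[0,0,0,0,0]]

```text
t: 30.95
ee_pos: [640.4, 41.7, 184.3]
orientation: [0.751, 0.661, 0.0, 0.0]
force: [-0.2, 1.0, -4.1]
grip_width: 0.217
grip_force: 71.7
```

Call:
send_rows:
  rows:
    - [[0.47,0,0,0,0],[0.47,0,0,0,0],[0.47,0,0,0,0],[0.47,0,0,0.02,0],[0.47,0,0,0.04,0],[0.47,0,0,0.04,0],[0.47,0,0,0.04,0],[0.47,0,0,0,0],[0.47,0,0,0,0]]

```text
t: 31.85
ee_pos: [640.8, 41.7, 325.9]
orientation: [0.751, 0.661, 0.001, 0.001]
force: [0.0, 0.6, -1.3]
grip_width: 0.472
grip_force: 0.0
```

```bash
python3 wr.py 190 220; python3 cs.py t6
```

```text
31.85 [640.8  41.7 325.9] closing -7.3 grip 0.472
[278. 188.] [640.1  42.6 135.9 112.3  82.7] 204.5 10132
31.9 [640.07617389  41.69702762 324.18060254] [7.50704732e-01 6.60637877e-01 1.50662332e-05 2.23436670e-05] 0.46998180760735553
case [361. 228.] [ 448.2 -279.5  137.4  112.6  -88.1] 49.6 1003
case [110. 265.] [318.5 472.1 137.8 114.8  39.8] 49.1 1106
```

Call:
send_rows:
  rows:
    - [[0.47,-0.019,-0.032,0,1],[0.47,-0.019,-0.032,0,1],[0.47,-0.019,-0.032,0,1],[0.47,-0.019,-0.032,-0.02,1],[0.47,-0.019,-0.032,-0.02,1],[0.47,-0.019,-0.032,-0.02,1],[0.47,-0.019,-0.032,-0.025,1],[0.47,-0.019,-0.032,-0.025,1],[0.47,-0.019,-0.032,-0.025,1],[0.47,-0.019,-0.032,-0.02,0.1]]

```text
t: 32.95
ee_pos: [447.9, -278.3, 166.3]
orientation: [0.696, 0.718, -0.0, -0.002]
force: [0.5, -1.1, -0.9]
grip_width: 0.463
grip_force: 0.0
```

Call:
send_rows:
  rows:
    - [[0.47,0,0,0,0],[0.47,0,0,0,0]]

```text
t: 33.15
ee_pos: [449.1, -278.0, 167.7]
orientation: [0.697, 0.717, 0.0, -0.002]
force: [0.1, -1.0, 0.6]
grip_width: 0.474
grip_force: 0.0
```

```bash
python3 wr.py 40 58
```

```text
33.15 [ 449.1 -278.   167.7] closing 1.67 grip 0.474
[280. 190.] [ 449.8 -278.8  136.7  112.2  -87.6] 50.6 9995
```

Closing should be 2.3°; small corrections and grip.

Call:
send_rows:
  rows:
    - [[0.47,0.0007,-0.0008,-0.03,0.6],[0.47,0,0,-0.04,0],[0.47,0,0,-0.035,0],[0.47,0,0,-0.02,0],[0.47,0,0,-0.014,0],[0.47,0,0,0,0],[0,0,0,0,0],[0,0,0,0,0],[0,0,0,0,0],[0,0,0,0,0]]

```text
t: 34.2
ee_pos: [452.1, -279.3, 31.6]
orientation: [0.692, 0.722, 0.001, 0.001]
force: [1.7, 2.1, 4.5]
grip_width: 0.215
grip_force: 72.2
```

Call:
send_rows:
  rows:
    - [[0,0,0,0,0],[0,0,0,0,0]]

```text
t: 34.4
ee_pos: [452.1, -279.2, 31.6]
orientation: [0.692, 0.722, 0.001, 0.001]
force: [2.1, 3.3, 6.3]
grip_width: 0.216
grip_force: 72.3
```

Call:
send_rows:
  rows:
    - [[0,0,0,0.01,0],[0,0,0,0.03,0],[0,0,0,0.04,0],[0,0,0,0.04,0],[0,0,0,0.04,0],[0,0,0,0.04,0],[0,0,0,0.035,0],[0,0,0,0,0]]

```text
t: 35.2
ee_pos: [452.8, -281.1, 271.0]
orientation: [0.692, 0.722, 0.0, 0.006]
force: [-0.3, -0.3, -2.6]
grip_width: 0.214
grip_force: 71.3
```

Call:
send_rows:
  rows:
    - [[0,0.018,0.031,0,-1],[0,0.018,0.031,0,-1],[0,0.018,0.031,0,-1],[0,0.018,0.031,0,-1],[0,0.018,0.031,0,-1],[0,0.018,0.031,0,-1],[0,0.018,0.031,0,-1],[0,0.018,0.031,0,-1],[0,0.018,0.031,0,-1],[0,0.018,0.028,0,-0.7]]

```text
t: 36.2
ee_pos: [630.5, 29.2, 263.6]
orientation: [0.751, 0.66, -0.001, -0.001]
force: [-0.2, -0.1, -3.5]
grip_width: 0.218
grip_force: 71.1
```

Call:
send_rows:
  rows:
    - [[0,0,0,0,0],[0,0,0,0,0],[0,0,0,0,0]]

```text
t: 36.5
ee_pos: [630.0, 27.0, 264.3]
orientation: [0.751, 0.66, -0.001, -0.001]
force: [0.7, -0.1, -2.0]
grip_width: 0.214
grip_force: 71.1
```

Call:
send_rows:
  rows:
    - [[0,0.005,0.008,0,0.1],[0,0.005,0.007,-0.008,0],[0,0,0,-0.008,0],[0,0,0,-0.004,0],[0,0,0,0,0],[0,0,0,0,0]]

```text
t: 37.1
ee_pos: [640.9, 42.7, 245.1]
orientation: [0.75, 0.661, -0.0, -0.0]
force: [0.6, -0.4, -2.2]
grip_width: 0.213
grip_force: 71.2
```

Call:
send_rows:
  rows:
    - [[0,-0.0007,-0.0006,-0.003,0],[0,0,0,-0.002,0],[0,0,0,-0.001,0],[0,0,0,-0.001,0],[0,0,0,0,0]]

```text
t: 37.6
ee_pos: [640.3, 42.3, 238.2]
orientation: [0.75, 0.661, -0.0, -0.0]
force: [0.0, 0.1, -2.6]
grip_width: 0.214
grip_force: 71.2
```

Call:
send_rows:
  rows:
    - [[0,0,0,-0.001,0],[0,0,0,0,0],[0,0,0,0,0]]

```text
t: 37.9
ee_pos: [640.3, 42.3, 237.3]
orientation: [0.75, 0.661, 0.0, 0.0]
force: [0.4, -0.0, -1.4]
grip_width: 0.214
grip_force: 71.2
```

Call:
send_rows:
  rows:
    - [[0,0,0,-0.001,0],[0,0,0,0,0],[0,0,0,-0.0005,0],[0,0,0,0,0]]

```text
t: 38.3
ee_pos: [640.3, 42.3, 235.8]
orientation: [0.75, 0.661, 0.0, 0.0]
force: [0.4, 0.4, -2.8]
grip_width: 0.215
grip_force: 71.2
```

Call:
send_rows:
  rows:
    - [[0.47,0,0,0,0],[0.47,0,0,0,0],[0.47,0,0,0,0],[0.47,0,0,0.02,0],[0.47,0,0,0.04,0],[0.47,0,0,0.04,0],[0.47,0,0,0.02,0],[0.47,0,0,0,0],[0.47,0,0,0,0]]

```text
t: 39.2
ee_pos: [640.2, 42.3, 355.6]
orientation: [0.75, 0.661, 0.0, 0.0]
force: [-0.9, -1.0, -0.8]
grip_width: 0.473
grip_force: 0.0
```

```bash
python3 wr.py 240 270
```

```text
39.2 [640.2  42.3 355.6] closing -7.2 grip 0.473
[279. 192.] [639.7  41.9 136.6 112.5  82.8] 254.5 11383
```

Call:
send_rows:
  rows:
    - [[0.7,-0.034,0.004,0,0],[0.7,-0.034,0.004,0,0],[0.7,-0.034,0.004,0,0],[0.7,-0.034,0.004,0,0],[0.7,-0.034,0.004,0,0],[0.7,-0.034,0.005,-0.02,0],[0.7,0,0,-0.04,0],[0.7,0,0,-0.04,0],[0.7,0,0,-0.04,0],[0.7,0,0,-0.03,0]]

```text
t: 40.25
ee_pos: [433.3, 67.3, 182.0]
orientation: [0.75, 0.661, -0.002, -0.002]
force: [0.0, -0.7, 0.4]
grip_width: 0.704
grip_force: 0.0
```

Call:
send_rows:
  rows:
    - [[0.7,0,0,0,0],[0.7,0,0,0,0]]

```text
t: 40.45
ee_pos: [435.7, 67.3, 185.2]
orientation: [0.75, 0.661, -0.001, -0.001]
force: [-0.1, -0.6, -0.4]
grip_width: 0.694
grip_force: 0.0
```

```bash
python3 - <<'E'
from brd import *
s,p,d,P=shot("wrist");b=P.reshape(-1,3);b=b[(b[:,2]>68)&(b[:,2]<85)&(abs(b[:,0]-436)<40)&(abs(b[:,1]-67)<40)]
print(s["ee_pos"],len(b),rect(b[:,:2]) if len(b) else "")
E
python3 cs.py t7
```

```text
[435.65428398  67.27365264 185.16484848] 672 [436.4  67.2  23.   21.6  -7.4]
40.5 [436.83081844  67.28455759 186.38741562] [7.50117854e-01 6.61304078e-01 2.56895076e-04 2.35285966e-04] 0.7004816054318457
case [110. 265.] [318.3 472.7 137.3 114.2  39.2] 49.0 1103
```

View pics/t7.png

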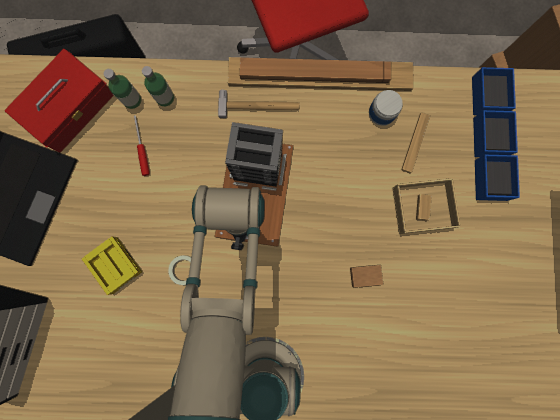

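The picture shows the three flats stacked on the board at (255,155), the offcut in the scrap box at (424,207), and the bystanders unmoved. Before the lock slide, I check how far the wrist housing juts towards the stack.

```bash
python3 - <<'E'
from h import *
s,p,d,P=shot("top");q=P.reshape(-1,3);q=q[(q[:,2]>265)&(q[:,0]>350)&(q[:,0]<700)]
print(s["ee_pos"],np.percentile(q[:,0],[95,99,100]),q[:,2].min(),q[:,1].min(),q[:,1].max())
E
```

```text
[437.43332059  67.27741331 187.06077094] [466.56111853 472.97125818 477.96557273] 266.051656577476 0.12112148782716403 131.232961572419
```

Call:
send_rows:
  rows:
    - [[0.7,0,0,-0.04,0],[0.7,0,0,-0.04,0],[0.7,0,0,-0.03,0],[0.7,0,0,-0.019,0],[0.7,0,0,-0.006,0],[0.7,0,0,0,0],[0,0,0,0,0],[0,0,0,0,0],[0,0,0,0,0],[0,0,0,0,0]]
  newtons: 40

```text
t: 41.6
ee_pos: [437.3, 67.3, 52.1]
orientation: [0.75, 0.661, 0.001, 0.001]
force: [-0.8, -0.3, 6.1]
grip_width: 0.27
grip_force: 41.8
```

Call:
send_rows:
  rows:
    - [[0,0,0,0,0],[0,0,0,0,0],[0,0,0,0,0]]

```text
t: 41.9
ee_pos: [437.3, 67.3, 52.1]
orientation: [0.75, 0.661, 0.001, 0.001]
force: [-0.6, -0.2, 7.3]
grip_width: 0.273
grip_force: 41.8
```

Call:
send_rows:
  rows:
    - [[0,0.01,-0.0012,0,0],[0,0.01,-0.0012,0,0],[0,0.01,-0.0012,0,0],[0,0.01,-0.0012,0,0],[0,0.006,-0.0008,0,0],[0,0,0,0,0],[0,0,0,0,0]]

```text
t: 42.6
ee_pos: [484.1, 61.6, 52.1]
orientation: [0.75, 0.661, 0.001, 0.001]
force: [1.7, 0.4, 5.6]
grip_width: 0.272
grip_force: 41.7
```

Call:
send_rows:
  rows:
    - [[0,0.001,-0.0001,0,0],[0,0.001,-0.0001,0,0],[0,0.001,-0.0002,0,0],[0,0.001,-0.0001,0,0],[0,0,0,0,0],[0,0,0,0,0]]

```text
t: 43.2
ee_pos: [486.4, 61.3, 52.1]
orientation: [0.75, 0.661, 0.0, 0.0]
force: [-2.0, -0.6, 9.0]
grip_width: 0.273
grip_force: 42.1
```

Call:
send_rows:
  rows:
    - [[0,0.001,-0.0001,0,0],[0,0.001,-0.0001,0,0],[0,0.001,-0.0002,0,0],[0,0,0,0,0],[0,0,0,0,0]]

```text
t: 43.7
ee_pos: [486.4, 61.3, 52.1]
orientation: [0.75, 0.661, -0.001, -0.002]
force: [-9.3, 2.4, 14.9]
grip_width: 0.276
grip_force: 42.9
```

Call:
send_rows:
  rows:
    - [[0.7,0,0,0,0],[0.7,0,0,0,0],[0.7,0,0,0,0],[0.7,0,0,0,0],[0.7,0,0,0.03,0],[0.7,0,0,0.04,0],[0.7,0,0,0.04,0],[0.7,0,0,0,0],[0.7,0,0,0,0]]

```text
t: 44.6
ee_pos: [489.8, 60.7, 161.5]
orientation: [0.75, 0.661, 0.001, 0.001]
force: [0.2, 0.2, 0.1]
grip_width: 0.702
grip_force: 0.0
```

```bash
python3 - <<'E'
from brd import *
s,p,d,P=shot("wrist");b=P.reshape(-1,3);b=b[(b[:,2]>68)&(b[:,2]<85)&(abs(b[:,0]-486)<30)&(abs(b[:,1]-61)<40)]
print(s["ee_pos"],len(b),rect(b[:,:2]) if len(b) else "")
E
```

```text
[489.82149773  60.73728441 161.49552118] 794 [485.7  60.9  23.3  22.4  -6.7]
```

Call:
send_rows:
  rows:
    - [[0.7,-0.03,0,0.03,0],[0.7,-0.04,0,0.03,0],[0.7,-0.04,-0.03,0.03,0],[0.7,-0.02,-0.04,0.02,0],[0.7,0,-0.04,0,0],[0.7,0,-0.04,0,0],[0.7,0,-0.04,0,0],[0.7,0,-0.02,0,0],[0.7,0,0,0,0],[0.7,0,0,0,0]]

```text
t: 45.65
ee_pos: [364.2, -144.3, 265.0]
orientation: [0.751, 0.661, -0.0, -0.002]
force: [0.1, 0.4, 0.0]
grip_width: 0.705
grip_force: 0.0
```

```bash
python3 - <<'E'
from h import *
s,p,d,P=shot("top");[print(*b) for b in blobs(P,240,270,400,5)]
g=P.reshape(-1,3);g=g[(g[:,2]>66)&(g[:,2]<85)&(abs(g[:,0]-485)<30)&(abs(g[:,1]-60)<30)];print("grip",len(g),rect(g[:,:2]) if len(g) else "")
s,p,d,P=shot("scene");cv2.imwrite("pics/fin.png",cv2.resize(p[120:360,80:430],None,fx=2,fy=2)[:,:,::-1])
E
```

```text
[254. 147.] [638.1  40.1 136.3 114.6  82.7] 253.0 1402
grip 58 [484.7  59.7  22.8  22.2 -11.3]
```

View pics/fin.png

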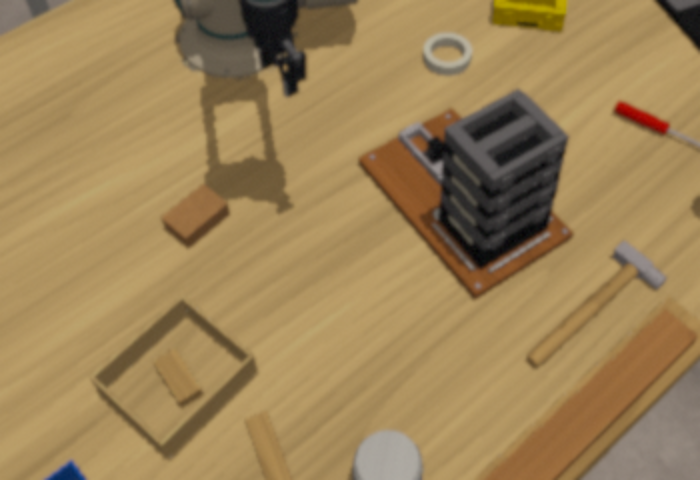

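The final view shows a square column at (505,180), the lock grip home at (440,148) and the offcut in the box at (175,375). The robot is clear, so I hand in.

```bash
python3 -c "
from cell import r
print(r.hand_in())"
```

```text
the job is handed in; nothing more can be done
None
```

The job is handed in: the deep case is seated and bolted by the lock, the three flat cases are stacked squarely on top of it, the offcut is in the scrap box, and the tape, screwdriver and carton are untouched; the hand-in returned no verdict.

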